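Tighten two spoke nipples by counted quarter turns

ROBOT

A 6-joint arm with a two-finger parallel gripper is mounted at the origin on the work surface. World frame = base frame: x ahead of the robot, y to its left, z up, the work surface at z = 0. Lengths are in m, angles in rad, forces in N, time in s.
With the tool pointing down it reaches from about 0.25 to 0.8 m from the base axis. Payload 3.9 kg.
Tool frame: the origin (TCP) lies at the very end of the fingers, on their centre line; the grasp point (between the pads) lies 19 mm behind it (robot.tcp_to_grasp is the distance from the TCP to the grasp point, in m); y points along the fingers, z is the direction in which the jaws open and shut, and the axes are right-handed (so a half turn about y gives the same grasp; the last joint's range is limited). The gripper opens to 85 mm and grips with 20 to 120 N. Pads are 22 mm wide; open, the fingers measure 114 mm over their backs; the gripper's body (76 mm by 85 mm) begins 54 mm behind the grasp point. The pads swing forward as they close: fully open they stand 13 mm farther back than shut.
Start: joints at [-1.156, 0.26, -0.138, 1.173, 0, 1.571], TCP at [0.212, -0.48, 0.231] pointing down, gripper open.
Joint ranges: [-2.78, 2.78], [-0.83, 1.72], [-1.28, 1.37], [-1.9, 2.12], [-1.57, 1.48], [-3.14, 3.14]. Speed limits (rad/s): [2.57, 2.57, 3.14, 3.14, 3.14, 3.14].

INTERFACE

Orientations are given as a unit quaternion [w, x, y, z].
In Python, from plant import robot, set_gripper, imaging, nets gives the robot as it stands. Calls block until the motion is done:
- robot.move_pose(position, orientation): joint-space move of the TCP to a pose.
- robot.move_linear(position, rot=None, speed=0.15): straight line of the TCP; rot=None keeps the orientation; speed is the mean speed in m/s.
- robot.movej(angles): joint-space move.
- set_gripper(opening, grip_force=None): opening from 0.0 (shut) to 1.0 (fully open); grip_force is the grip in N (None keeps the last); returns when the fingers have stopped.
- robot.pause(seconds).
- robot.solve_ik(position, orientation): joint angles nearest the present ones, or None.
- robot.state(): the state.
- imaging.camera(name): name is "scene" or "top" or "wrist"; returns a dict with "pixels" (384x512x3 uint8, red, green, blue), "z_map" (384x512 float32, m along the optical axis (not along the pixel's ray), 0 where there is no reading), "intrinsics" (3x3 intrinsics, pixels), "dist_coeffs" ([k1, k2, p1, p2, k3] as OpenCV has them; the pictures are not rectified), "R" (3x3) and "t" (3): a world point X has camera coordinates R X + t; the wrist camera has in their place "mount" (4x4, takes a point from camera to tool coordinates, whose origin is the TCP and whose axes are the tool frame's). Camera axes: x right, y down, z forward; pixel columns grow to the right and rows downward; lengths in m; the calibration is good to about 2 mm. A picture is of the moment at which its call begins: read the wrist's pose just before it.
A pose or a line that the arm cannot do raises robot.PlanningError and nothing moves.
- robot.finish_job(): hands the job in, once; it reports no verdict.
Trained networks look in a picture, given as the dict that the camera call returned (one of the last four; its "shot" number tells which), for a name from the list of things; names that differ only in an ending like _2 or _b are one class to them, and where a whole thing is asked for, a point or a joint stands for the part that bears it (a point fixed in the world has none). Each returns a list of dicts, best first, with "p" (0 to 1); they miss things now and then, are a little off and sometimes report something else, mostly with a low value. They report only what shows in the picture. A call takes as long as a camera call. They do not tell look-alikes from the thing itself.
- nets.search_frame(picture, label): "extent" ([left, top, right, bottom] as shares, 0 to 1, of the picture: columns of its width, rows of its height, round what is visible of it).
- nets.masks_of(picture, label): "mask" (384x512 bool, what is visible of it) and "extent" ([left, top, right, bottom] as shares, 0 to 1, of the picture: columns of its width, rows of its height, round what is visible of it).
The state is a dict: "t": time; "joint_positions": joint angles; "dq": joint speeds; "joint_efforts": joint torques, N m; "position": TCP position; "tcp_rot": TCP orientation; "force": force on the tool from outside, world axes, zero at the start; "moment": the same for the moment, N m; "finger_gap": opening from 0.0 (shut) to 1.0 (fully open).
Only numpy, scipy, OpenCV 4.12 (cv2) and the standard library are available. Lean on these libraries where they do the work, as an engineer would, in place of code of your own. Each camera call takes 0.05 s, during which the arm holds its last target.

TASK

The practice wheel in the stand needs two spokes tightened. Take the orange nipple driver from its wooden block, seat it squarely on the blue nipple and turn that one quarter turn clockwise (seen from outside the rim), then the red nipple two quarter turns clockwise, so that both end with their flats square to the rim again; then stand the driver back in its block. Feel the driver onto each nipple and press only lightly, do not turn past the count, and leave the other things where they are.

Things in the scene. Friction and masses are not known exactly. Their poses are not given: they have to be found in the camera images.
- wheel: Small spoked wheel, tyre off, clamped upright and still in a grey bench stand (base 170 x 200 x 12 mm). Origin: centre of the stand's underside. x: along the axle; y: level, in the wheel's plane; z: up. Aluminium rim, outer radius 110 mm, 30 mm wide (along x). The stand's two uprights, 34 mm wide, reach 147 mm up at x = -67..-57 and 57..67 mm.
- axle (a point): Centre of the wheel, 125 mm above the stand's underside. 16 spokes, 22.5 degrees apart; their square nipple heads stand out from the rim, pointing away from here. The blue and the red one are the two at the top, each 11.25 degrees off vertical; the others are steel-coloured and do not turn.
- hole1 (a point): NOMINAL foot of the blue nipple: on the rim's outer face, mid-width (blue plate with black slot), 11.25 degrees from the top towards the wheel's +y. z: outward along the nipple's axis; x: along the axle. The rim is out of true: the nipple really stands up to 5 mm off this point, to either side along this x (0 along y), and no pose reading tells how much.
- hole2 (a point): The same for the red nipple, 11.25 degrees from the top towards the wheel's -y; its sideways error is its own. Both heads: 12 mm square, straight for 10 mm above the rim face, then a 3 mm high blunt pyramid narrowing to a 4 mm square top, 13 mm above the rim face; sides along the point's x and y at joint value 0.
- nip1 (a joint): Turn of the blue nipple about its axis, rad: at the start within 0.08 of 0 (0: flats square to the rim); grows clockwise as seen from outside the rim; a quarter turn is 1.571. It stays where it is left; stiff thread, about 0.05 N m to turn. White dash on one of its sides.
- nip2 (a joint): The same for the red nipple; two quarter turns is 3.142.
- driver: Nipple driver, about 90 g, 80 mm long, standing upright in its block at the start. Origin: centre of its open mouth (lower end); z: towards the handle. Lowest 34 mm steel, 20.8 mm square outside; in the mouth a square socket 14.8 mm wide, 11 mm deep, sides along x and y, no bevel. Fully seated, the mouth is 2 mm above the rim face; above 8 mm it is not on.
- driver_grip (a point): Middle of the driver's orange handle, 57 mm above the mouth; handle 24 mm square, sides along x and y, from 34 to 80 mm above the mouth. Seated on a nipple the driver has 15 to 25 degrees of play to either side before it turns the nipple.
- holder: Wooden block 75 x 75 x 34 mm, fixed to the bench; origin: centre of its underside, z up. In its middle a square hole, 24.8 mm wide with a 2 mm bevel, sides along x and y, floor 6 mm above the origin, in which the driver stands mouth down.
- bin: Red open plastic bin 100 x 75 x 50 mm, bystander. Origin: centre of its underside.
- bottle: Clear plastic bottle, 64 mm across, 190 mm tall, bystander. Origin: centre of its underside.
- jar: Glass jar with green lid, 56 mm across, 70 mm tall, bystander. Origin: centre of its underside.
Not all that is in view belongs to the job. Of the things shaped like the holder, the wooden one is meant.

How it is judged:
On the way, in this order (a step that is already met when the one before it is completed fails the run):
1. the blue nipple is turned one quarter turn, the driver is off it, and the red one is still unturned (value of joint nip1 between 1.3608 and 1.7808 rad and not (contact force between driver and wheel above 0.05 N) and value of joint nip2 between -0.3 and 0.3 rad), for 0.2 s.
2. the red nipple is turned two quarter turns, the blue one stays, and the driver is off (value of joint nip1 between 1.3608 and 1.7808 rad and value of joint nip2 between 2.9316 and 3.3516 rad and not (contact force between driver and wheel above 0.05 N)), for 0.2 s.
At the end, for the whole second after the job is handed in: The blue nipple stands at one quarter turn and the red one at two, each within 0.21 rad (12 degrees); the driver stands released and still in its block's hole, mouth on the hole's floor (within 6 mm of it, within 7 mm of the block's middle, upright within 0.2 rad) (value of joint nip1 between 1.3608 and 1.7808 rad and value of joint nip2 between 2.9316 and 3.3516 rad and horizontal distance between driver and holder below 0.007 m and z of driver in the frame of holder below 0.012 m and angle between driver's own z axis and vertical below 0.2 rad and linear speed of driver below 0.02 m/s); the robot touches nothing.
It fails at once if the driver is pressed, knocked or forced against the wheel or a nipple with more than 20 N (contact force between driver and wheel above 20 N).
It fails at once if the robot itself knocks the wheel, stand or a nipple (more than 8 N) (contact force between any of the fingers, the arm and wheel above 8 N).
It fails at once if a nipple is turned more than 0.4 rad past its count, or backwards (value of joint nip1 above 1.9708 rad or value of joint any of nip1, nip2 below -0.5 rad or value of joint nip2 above 3.5416 rad).
It fails at once if the bin, bottle or jar is moved more than 30 mm or tipped (distance of any of bin, bottle, jar from where it was at the start of the episode above 0.03 m or angle between any of bin, bottle, jar's own z axis and vertical above 0.4 rad).
It also fails if it takes over 72 s, if anything falls off the work surface, if the arm or the gripper's body presses on something with over 40 N, if the wrist force passes 120 N, or if a joint passes its speed limit or range.

## Working session

There is one attempt and no reset: what is moved stays moved. The work goes in short steps, each a Python script; the robot and the scene stay as the last script left them, time stands still between calls to the robot, and variables do not carry over. Pictures are saved under pics/ and viewed, and the job is handed in when it is done.

```bash
ls; mkdir -p pics; python3 - <<'E'
from plant import robot, set_gripper, imaging, nets
import cv2
s=robot.state(); print(s)
for n in ("scene","top","wrist"):
    p=imaging.camera(n); cv2.imwrite(f"pics/{n}0.png",p["pixels"][:,:,::-1]); print(n,p["intrinsics"],p["dist_coeffs"],p.get("R"),p.get("t"),p.get("mount"))
E
```

```text
pics
{'t': 0.0, 'joint_positions': array([-1.15600091e+00,  2.60651495e-01, -1.39395231e-01,  1.17271670e+00,
       -2.80493103e-05,  1.57081437e+00]), 'dq': array([-1.69429535e-03,  6.49360539e-04,  1.66255125e-04, -3.64968080e-05,
       -7.86756910e-04,  1.07824370e-03]), 'joint_efforts': array([ 8.91086183e-04, -4.05678821e+01,  2.53920507e+01,  1.88004813e-02,
        1.76822905e-04,  6.89142077e-07]), 'position': array([ 0.21128525, -0.47984044,  0.23047208]), 'tcp_rot': array([ 0.14544402, -0.14574985,  0.69263304, -0.69127599]), 'force': array([-0.64701627, -0.22039056,  0.16992554]), 'moment': array([-0.00469472,  0.01225322, -0.02969968]), 'finger_gap': 1.002097719865832}
scene [[440.30436471   0.         261.57101562]
 [  0.         440.30436471 196.96710645]
 [  0.           0.           1.        ]] [-0.0867369  0.         0.         0.         0.       ] [[ 0.37095669  0.92863335 -0.00558932]
 [ 0.65160807 -0.26457367 -0.71092032]
 [-0.6616631   0.2600786  -0.70325036]] [-0.15860072 -0.24304493  1.57063726] None
top [[373.17468842   0.         259.43548546]
 [  0.         373.17468842 187.39402715]
 [  0.           0.           1.        ]] [0.03707892 0.         0.         0.         0.        ] [[ 0.01720606 -0.99976564 -0.01313828]
 [-0.99447759 -0.0157515  -0.10376032]
 [ 0.10352906  0.01485103 -0.99451555]] [-0.04295634  0.53476055  1.32541365] None
wrist [[304.46904141   0.         256.29087763]
 [  0.         304.46904141 190.41009619]
 [  0.           0.           1.        ]] [-0.07401909  0.          0.          0.          0.        ] None None [[ 2.13593560e-05  9.55586201e-01  2.94711744e-01 -7.38966356e-02]
 [ 6.94916636e-04 -2.94711687e-01  9.55585966e-01 -1.43117522e-01]
 [ 9.99999758e-01  1.84389392e-04 -6.70347600e-04 -5.71164053e-04]
 [ 0.00000000e+00  0.00000000e+00  0.00000000e+00  1.00000000e+00]]
```

View pics/scene0.png

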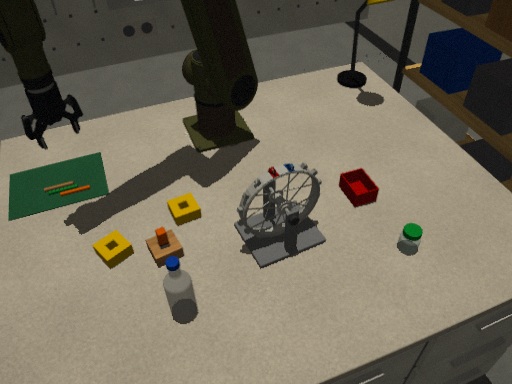

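View pics/top0.png

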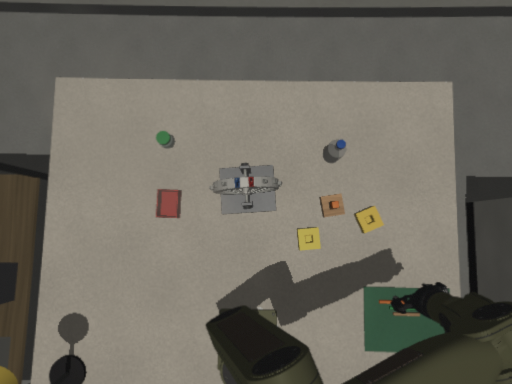

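View pics/wrist0.png

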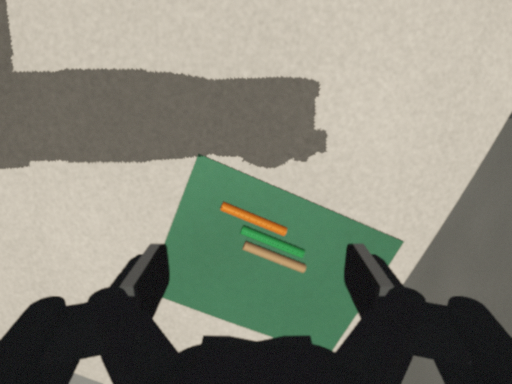

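```bash
cat > h.py <<'E'
from plant import robot, set_gripper, imaging, nets
import numpy as np, cv2
from scipy.spatial.transform import Rotation as Ro
def q2R(q): return Ro.from_quat([q[1],q[2],q[3],q[0]]).as_matrix()
def R2q(R):
    q=Ro.from_matrix(R).as_quat(); return np.array([q[3],q[0],q[1],q[2]])
def cam(n):
    s=robot.state(); p=imaging.camera(n)
    if n=="wrist":
        M=np.eye(4); M[:3,:3]=q2R(s["tcp_rot"]); M[:3,3]=s["position"]; p["T"]=M@p["mount"]
    else:
        T=np.eye(4); T[:3,:3]=p["R"].T; T[:3,3]=-p["R"].T@p["t"]; p["T"]=T
    return p
def cloud(p):
    h,w=p["z_map"].shape
    u,v=np.meshgrid(np.arange(w),np.arange(h))
    pts=np.stack([u,v],-1).reshape(-1,1,2).astype(float)
    n=cv2.undistortPoints(pts,p["intrinsics"],p["dist_coeffs"]).reshape(h,w,2)
    z=p["z_map"].astype(float)
    X=np.concatenate([n*z[...,None],z[...,None]],-1)
    W=X@p["T"][:3,:3].T+p["T"][:3,3]
    W[z<=0]=np.nan
    return W
def proj(p,X):
    Ti=np.linalg.inv(p["T"])
    rv=cv2.Rodrigues(Ti[:3,:3])[0]
    return cv2.projectPoints(np.atleast_2d(X).astype(float),rv,Ti[:3,3],p["intrinsics"],p["dist_coeffs"])[0].reshape(-1,2)
def ray(p,uv):
    n=cv2.undistortPoints(np.array(uv,float).reshape(-1,1,2),p["intrinsics"],p["dist_coeffs"]).reshape(-1,2)
    d=np.c_[n,np.ones(len(n))]@p["T"][:3,:3].T
    return p["T"][:3,3],d
def atz(p,uv,z):
    o,d=ray(p,uv); return o+d*((z-o[2])/d[:,2])[:,None]
def save(p,name,crop=None,k=1):
    im=p["pixels"][:,:,::-1]
    if crop: a,b,c,d=crop; im=im[b:d,a:c]
    if k>1: im=cv2.resize(im,None,fx=k,fy=k,interpolation=cv2.INTER_CUBIC)
    cv2.imwrite("pics/"+name,im)
E
python3 - <<'E'
from h import *
import time
for n in ("scene","top"):
    p=cam(n); W=cloud(p)
    for l in ("wheel","driver","holder","bin","bottle","jar"):
        for r in nets.masks_of(p,l)[:3]:
            m=r["mask"]&np.isfinite(W[...,2])
            if m.sum()<3: continue
            q=W[m]; e=np.array(r["extent"])*[512,384,512,384]
            print(n,l,round(r["p"],2),e.round(),np.median(q,0).round(3),np.percentile(q,2,axis=0).round(3),np.percentile(q,98,axis=0).round(3))
print(robot.state()["t"])
save(p,"top_c.png",(200,120,400,270),4)
E
```

```text
scene wheel 0.87 [235. 163. 324. 267.] [ 0.544 -0.001  0.041] [ 0.455 -0.096  0.004] [0.617 0.113 0.236]
scene driver 0.68 [156. 227. 170. 247.] [ 0.487 -0.297  0.068] [ 0.467 -0.309  0.03 ] [ 0.492 -0.283  0.088]
scene holder 0.77 [ 92. 230. 133. 271.] [ 0.441 -0.429  0.032] [ 0.382 -0.474 -0.001] [ 0.477 -0.386  0.037]
scene holder 0.7 [147. 228. 184. 266.] [ 0.494 -0.305  0.033] [ 0.442 -0.338  0.   ] [ 0.52  -0.258  0.038]
scene holder 0.69 [169. 192. 203. 226.] [ 0.371 -0.215  0.033] [ 0.32  -0.253  0.002] [ 0.396 -0.175  0.038]
scene bin 0.72 [338. 170. 381. 205.] [0.468 0.298 0.026] [0.425 0.255 0.001] [0.524 0.33  0.051]
scene bottle 0.71 [162. 254. 199. 319.] [ 0.687 -0.299  0.112] [ 0.656 -0.327  0.006] [ 0.698 -0.269  0.191]
scene jar 0.77 [401. 224. 423. 257.] [0.718 0.301 0.049] [0.688 0.287 0.006] [0.734 0.331 0.073]
top wheel 0.63 [214. 163. 279. 213.] [0.521 0.007 0.015] [ 0.449 -0.089  0.005] [0.613 0.11  0.236]
top driver 0.42 [328. 202. 339. 211.] [ 0.473 -0.292  0.081] [ 0.461 -0.311  0.023] [ 0.487 -0.283  0.088]
top holder 0.84 [320. 195. 342. 219.] [ 0.476 -0.291  0.033] [ 0.44  -0.335  0.001] [ 0.516 -0.256  0.041]
top holder 0.81 [298. 230. 320. 249.] [ 0.356 -0.213  0.033] [ 0.318 -0.248  0.001] [ 0.392 -0.174  0.038]
top holder 0.7 [352. 206. 382. 235.] [ 0.428 -0.422  0.032] [ 0.385 -0.464 -0.002] [ 0.471 -0.38   0.038]
top bin 0.77 [154. 192. 181. 219.] [0.472 0.3   0.005] [ 0.423  0.256 -0.002] [0.519 0.329 0.052]
top bottle 0.8 [323. 138. 345. 165.] [ 0.653 -0.285  0.126] [ 0.633 -0.319  0.006] [ 0.687 -0.264  0.192]
top jar 0.68 [157. 131. 174. 148.] [0.701 0.306 0.067] [0.68  0.287 0.019] [0.727 0.334 0.074]
0.85
```

View pics/top_c.png

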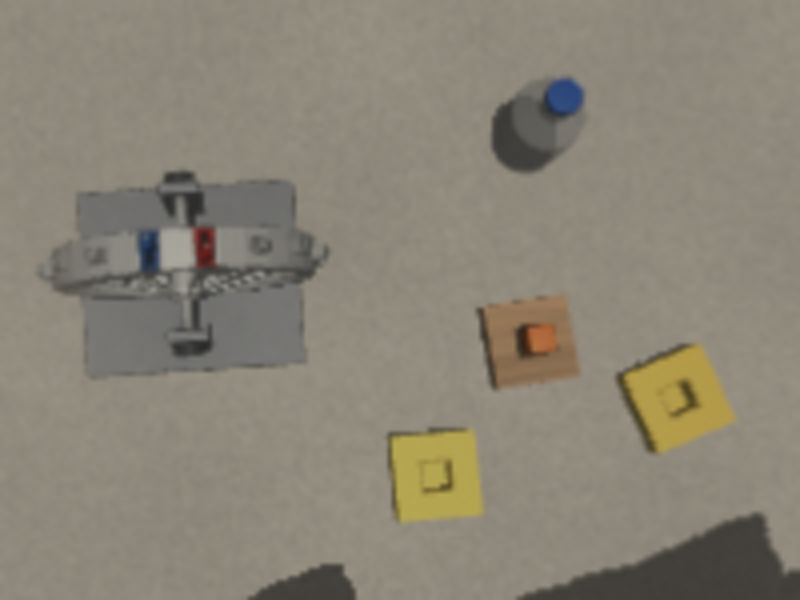

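```bash
cat >> h.py <<'E'
def ori(zdir,ydir=(0,0,-1)):
    y=np.array(ydir,float); y/=np.linalg.norm(y); z=np.array(zdir,float); z-=y*(z@y); z/=np.linalg.norm(z)
    return R2q(np.c_[np.cross(y,z),y,z])
E
python3 - <<'E'
from h import *
p=cam("top")
c=np.array([(77,192),(293,181),(306,362),(90,377)])/4+[200,120]-0.5
X=atz(p,c,0.012); print(X.round(4), X.mean(0))
d1=(X[0]+X[1]-X[2]-X[3]); d2=X[0]+X[3]-X[1]-X[2]
print(np.linalg.norm(d1)/2,np.linalg.norm(d2)/2,np.degrees(np.arctan2(d1[1],d1[0])),np.degrees(np.arctan2(d2[1],d2[0]))-90)
c=np.array([(482,310),(565,295),(580,375),(496,389)])/4+[200,120]-0.5
X=atz(p,c,0.034); print(X.round(4), X.mean(0))
d1=(X[0]+X[1]-X[2]-X[3]); d2=X[0]+X[3]-X[1]-X[2]
print(np.linalg.norm(d1)/2,np.linalg.norm(d2)/2,np.degrees(np.arctan2(d1[1],d1[0])),np.degrees(np.arctan2(d2[1],d2[0]))-90)
# IK q6 for jaw dirs
for nm,P in (("block",[0.476,-0.293,0.2]),("blue",[0.53,0.03,0.3]),("red",[0.53,-0.015,0.3])):
  t={"block":0,"blue":1,"red":-1}[nm]*np.radians(11.25)
  ax=np.array([0,np.sin(t),np.cos(t)])
  for a in range(0,360,30):
    q=robot.solve_ik(P,ori([np.cos(np.radians(a)),np.sin(np.radians(a)),0],-ax))
    print(nm,a,None if q is None else np.round(q,2))
E
```

```text
[[ 0.6085  0.1176  0.012 ]
 [ 0.6218 -0.0815  0.012 ]
 [ 0.4552 -0.0956  0.012 ]
 [ 0.4383  0.1008  0.012 ]] [0.53093732 0.01030909 0.012     ]
0.16903686863418457 0.19835964136737297 5.227132305292124 4.363986242508744
[[ 0.5035 -0.2521  0.034 ]
 [ 0.5182 -0.3261  0.034 ]
 [ 0.4469 -0.339   0.034 ]
 [ 0.4331 -0.2645  0.034 ]] [ 0.47543776 -0.29540549  0.034     ]
0.07200103754689914 0.07563980037465949 10.10541420342228 10.854940336928763
block 0 [-0.55  0.33 -0.12  1.12  0.    1.02]
block 30 [-0.55  0.33 -0.12  1.12  0.    0.5 ]
block 60 [-0.55  0.33 -0.12  1.12  0.   -0.03]
block 90 [-0.55  0.33 -0.12  1.12  0.   -0.55]
block 120 [-0.55  0.33 -0.12  1.12  0.   -1.08]
block 150 [-0.55  0.33 -0.12  1.12  0.   -1.6 ]
block 180 [-0.55  0.33 -0.12  1.12  0.   -2.12]
block 210 [-0.55  0.33 -0.12  1.12  0.   -2.65]
block 240 [-0.55  0.33 -0.12  1.12  0.    3.11]
block 270 [-0.55  0.33 -0.12  1.12  0.    2.59]
block 300 [-0.55  0.33 -0.12  1.12  0.    2.07]
block 330 [-0.55  0.33 -0.12  1.12  0.    1.54]
blue 0 [ 0.17  0.27  0.04  1.37 -0.19  1.75]
blue 30 [ 0.17  0.27  0.04  1.37 -0.19  
[... 320 characters left out ...]
-0.19 -2.43]
blue 270 [ 0.17  0.27  0.04  1.37 -0.19 -2.97]
blue 300 [ 0.17  0.27  0.04  1.37 -0.19  2.79]
blue 330 [ 0.17  0.27  0.04  1.37 -0.19  2.26]
red 0 [-0.15  0.27  0.03  1.37  0.19  1.42]
red 30 [-0.15  0.27  0.03  1.37  0.19  0.91]
red 60 [-0.15  0.27  0.03  1.37  0.19  0.38]
red 90 [-0.15  0.27  0.03  1.37  0.19 -0.15]
red 120 [-0.15  0.27  0.03  1.37  0.19 -0.68]
red 150 [-0.15  0.27  0.03  1.37  0.19 -1.2 ]
red 180 [-0.15  0.27  0.03  1.37  0.19 -1.72]
red 210 [-0.15  0.27  0.03  1.37  0.19 -2.23]
red 240 [-0.15  0.27  0.03  1.37  0.19 -2.76]
red 270 [-0.15  0.27  0.03  1.37  0.19  2.99]
red 300 [-0.15  0.27  0.03  1.37  0.19  2.46]
red 330 [-0.15  0.27  0.03  1.37  0.19  1.94]
```

```bash
python3 - <<'E'
from h import *
a=np.radians(190.5)
robot.move_pose([0.475,-0.294,0.18],ori([np.cos(a),np.sin(a),0]))
p=cam("wrist"); save(p,"w1.png"); np.save("w1.npy",p,allow_pickle=True)
for l in ("driver","holder"):
    for r in nets.masks_of(p,l)[:3]:
        W=cloud(p); m=r["mask"]; q=W[m&np.isfinite(W[...,2])]
        print(l,r["p"],(np.array(r["extent"])*[512,384,512,384]).round(),np.median(q,0),np.percentile(q,1,axis=0),np.percentile(q,99,axis=0))
        if l=="driver":
            t=q[q[:,2]>0.08]; print(len(t),t.mean(0),t.min(0),t.max(0),cv2.minAreaRect((t[:,:2]*1000).astype(np.float32)))
        else:
            t=q[(q[:,2]>0.031)&(q[:,2]<.037)];print(len(t),t.mean(0),cv2.minAreaRect((t[:,:2]*1000).astype(np.float32)))
print(robot.state()["t"],robot.state()["position"])
E
```

```text
driver 0.69 [244. 160. 271. 203.] [ 0.47514544 -0.30288121  0.0857242 ] [ 0.46237396 -0.31007201  0.02338197] [ 0.48745512 -0.28515724  0.08774217]
827 [ 0.47452294 -0.29849361  0.08600609] [ 0.46172288 -0.31003789  0.08002204] [ 0.48716518 -0.28476809  0.08835114] ((474.2603759765625, -297.2645263671875), (23.912439346313477, 24.184345245361328), 7.022326946258545)
driver 0.49 [214. 131. 298. 215.] [ 0.47730664 -0.30769815  0.03450585] [ 0.43503373 -0.33901519  0.00141242] [ 0.51456418 -0.25804279  0.03626017]
7 [ 0.47809521 -0.2900965   0.0841109 ] [ 0.46157288 -0.30423168  0.08283743] [ 0.48716518 -0.28476809  0.08521628] ((477.2336120605469, -291.0516052246094), (15.666953086853027, 29.050806045532227), 65.3368911743164)
holder 0.96 [308. 222. 394. 295.] [ 0.37234464 -0.23147415  0.03405527] [ 0.32054738 -0.25410241  0.00087206] [ 0.39492081 -0.17302557  0.03620832]
2317 [ 0.36687174 -0.21844664  0.03445939] ((353.875732421875, -213.1741943359375), (76.32666015625, 76.498046875), 6.7872161865234375)
holder 0.68 [283.   0. 386.  97.] [ 0.4281673  -0.42808872  0.03428535] [ 0.38394976 -0.46351038  0.00541241] [ 0.47221593 -0.3829091   0.03615815]
6416 [ 0.42764112 -0.42649096  0.03442226] ((426.4375915527344, -427.6249694824219), (75.88294982910156, 75.30778503417969), 24.19375228881836)
holder 0.65 [242. 161. 272. 202.] [ 0.4745933  -0.30337006  0.08586941] [ 0.46278597 -0.31008906  0.02413182] [ 0.48652196 -0.28629157  0.0877517 ]
16 [ 0.47499037 -0.30765824  0.0328204 ] ((476.6034240722656, -307.3703918457031), (16.571020126342773, 2.428943157196045), 14.934189796447754)
4.2833 [ 0.47492578 -0.29412335  0.18004583]
```

View pics/w1.png

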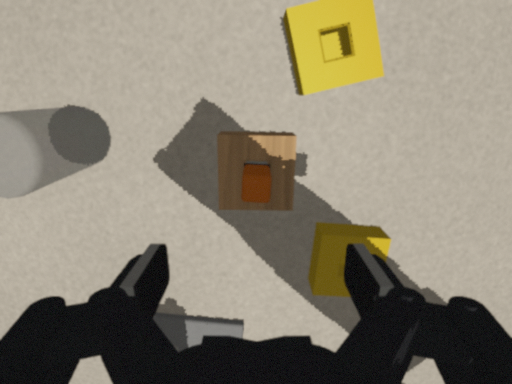

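```bash
python3 - <<'E'
from h import *
p=np.load("w1.npy",allow_pickle=True).item(); save(p,"w1c.png",(206,122,306,222),6)
E
```

```text
(no output)
```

View pics/w1c.png

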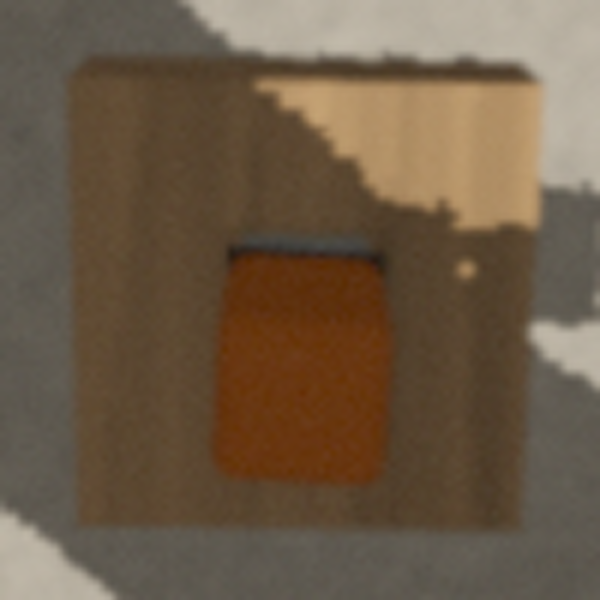

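```bash
python3 - <<'E'
from h import *
p=np.load("w1.npy",allow_pickle=True).item()
def f(c,z):
    X=atz(p,(np.array(c)+.5)/6-.5+[206,122],z); C=X.mean(0)
    d1=(X[0]+X[1]-X[2]-X[3]); d2=X[0]+X[3]-X[1]-X[2]
    print(C.round(4),np.linalg.norm(d1)/2,np.linalg.norm(d2)/2,np.degrees(np.arctan2(d1[1],d1[0])),np.degrees(np.arctan2(d2[1],d2[0])))
f([(72,80),(540,80),(522,528),(80,525)],.034)
f([(220,318),(390,318),(385,483),(213,475)],.086)
E
```

```text
[ 0.4742 -0.2973  0.034 ] 0.0749576413585779 0.07421218172957819 -80.1498855664152 10.265672414746614
[ 0.4745 -0.2979  0.086 ] 0.022812628354281647 0.023198631588856416 -81.57015021838949 9.036163188417527
```

```bash
python3 - <<'E'
from h import *
a=np.radians(190)
q=ori([np.cos(a),np.sin(a),0])
robot.move_linear([0.4743,-0.2975,0.10],rot=q,speed=0.15)
robot.move_linear([0.4743,-0.2975,0.047],speed=0.06)
print(robot.state()["force"])
set_gripper(0.0,60)
s=robot.state(); print(s["force"],s["finger_gap"],s["position"])
robot.move_linear([0.4743,-0.2975,0.17],speed=0.1)
robot.pause(0.2)
s=robot.state(); print(s["force"],s["moment"],s["finger_gap"],s["t"])
p=cam("wrist"); save(p,"w2.png"); np.save("w2.npy",p,allow_pickle=True)
E
```

```text
[-0.11441839 -0.2910504   0.45543065]
[-0.73092346  0.37942802  2.21480494] 0.2741195812310429 [ 0.47437434 -0.29756463  0.04722263]
[ 0.21345169 -0.64353875  0.12422218] [ 0.00895925  0.03030292 -0.02877568] 0.27194123815793503 8.1667
```

View pics/w2.png

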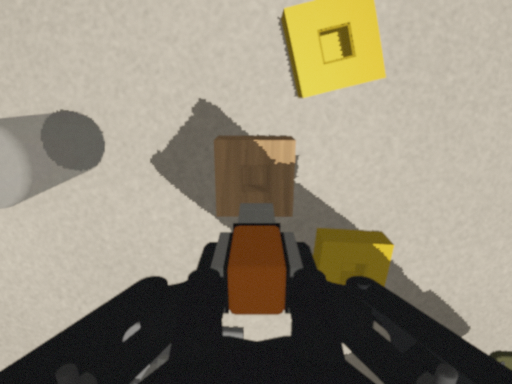

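```bash
python3 - <<'E'
from h import *
p=np.load("w2.npy",allow_pickle=True).item(); save(p,"w2c.png",(206,180,306,255),8)
for y in (0.041,):
  for sx in (-.0104,.0104):
    for sz in (-.0104,.0104):
      X=np.linalg.inv(p["mount"])@[sx,y,sz,1]
      u=cv2.projectPoints(X[:3].reshape(1,3),np.zeros(3),np.zeros(3),p["intrinsics"],p["dist_coeffs"])[0].ravel()
      print(sx,sz,u.round(1),((u-[206,180]+.5)*8-.5).round())
E
```

```text
-0.0104 -0.0104 [237.8 201.8] [258. 178.]
-0.0104 0.0104 [270.3 201.8] [518. 178.]
0.0104 -0.0104 [238.4 231.5] [262. 416.]
0.0104 0.0104 [269.8 231.5] [514. 416.]
```

View pics/w2c.png

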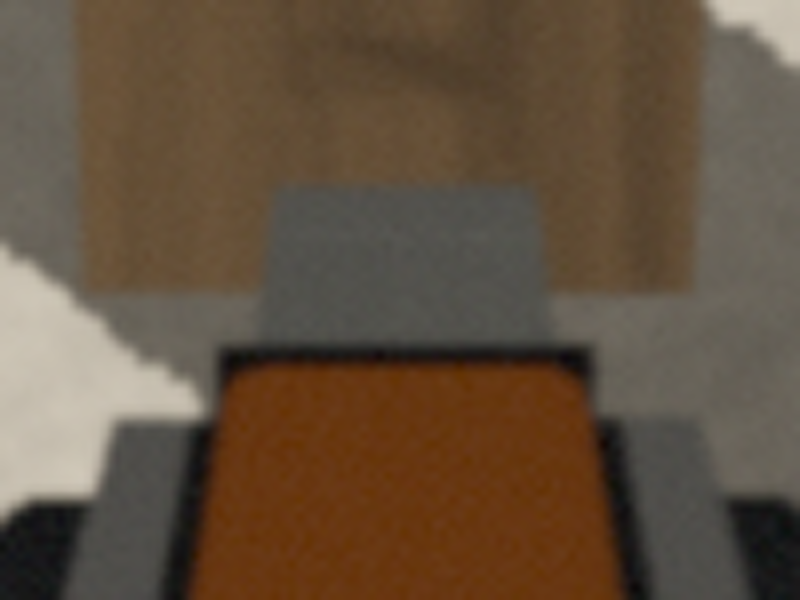

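```bash
cat >> h.py <<'E'
C=np.array([0.531,0.0103,0.125]); YAW=np.radians(4.8)
def wf(which,C=C,yaw=YAW):
    ux=np.array([np.cos(yaw),np.sin(yaw),0]); uy=np.array([-np.sin(yaw),np.cos(yaw),0]); t=np.radians(11.25)*(1 if which=="blue" else -1)
    n=np.sin(t)*uy+np.cos(t)*np.array([0,0,1.]); ty=np.cross(n,ux)
    return C+0.11*n,ux,ty,n   # foot, x, y, z
def tool(which,ang=0,yaw=YAW):
    # jaw direction along -ux turned clockwise (seen from outside) by ang
    f,ux,ty,n=wf(which,yaw=yaw); z=-(np.cos(ang)*ux-np.sin(ang)*ty)
    return ori(z,-n)
E
python3 - <<'E'
from h import *
robot.move_linear([0.4743,-0.2975,0.34],speed=0.25)
for w in ("red","blue"):
    f,ux,ty,n=wf(w); q=tool(w); R=q2R(q)
    robot.move_pose(f+n*0.089+0.035*R[:,0],q); robot.pause(0.1)
    p=cam("wrist"); save(p,f"v_{w}.png"); np.save(f"v_{w}.npy",p,allow_pickle=True)
    s=robot.state(); print(s["position"],f+n*0.089+0.035*R[:,0],s["force"],s["t"])
E
```

```text
[0.53147768 0.00464993 0.32697328] [0.53137617 0.00582028 0.32700443] [-0.86349751 -0.29040312 -1.30511933] 10.3667
[0.52512654 0.08177714 0.31355725] [0.52487893 0.08319391 0.31334811] [ 0.60921221  0.10058706 -1.32322769] 11.0333
```

View pics/v_red.png

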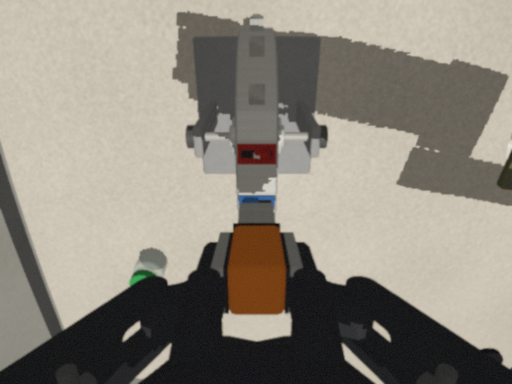

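View pics/v_blue.png

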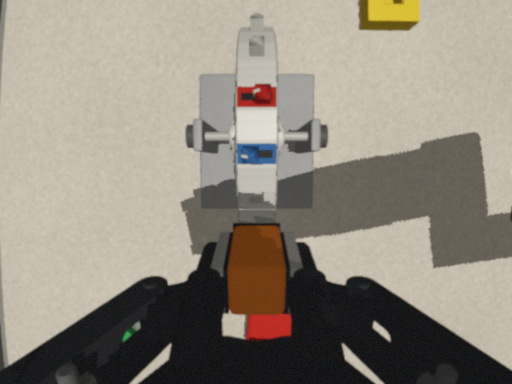

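```bash
python3 - <<'E'
from h import *
for w in ("red","blue"):
    p=np.load(f"v_{w}.npy",allow_pickle=True).item(); im=p["pixels"][:,:,::-1][80:215,226:286]
    im=np.clip(im.astype(float)*1.6,0,255).astype(np.uint8)
    globals()[w]=cv2.resize(im,None,fx=6,fy=6,interpolation=cv2.INTER_CUBIC)[:600] if 0 else cv2.resize(im[50:,:],None,fx=6.5,fy=6.5,interpolation=cv2.INTER_CUBIC)
cv2.imwrite("pics/zz.png",np.hstack([red,blue]))
print(robot.state()["position"],red.shape)
E
```

```text
[0.52512654 0.08177714 0.31355725] (552, 390, 3)
```

View pics/zz.png

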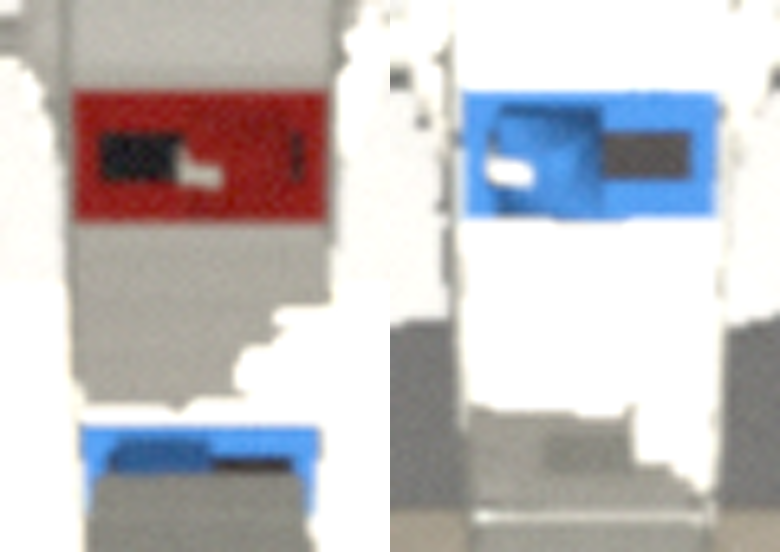

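```bash
python3 - <<'E'
from h import *
for w in ("red","blue"):
    p=np.load(f"v_{w}.npy",allow_pickle=True).item()
    W=cloud(p); f,ux,ty,n=wf(w); L=(W-f)@np.c_[ux,ty,n]
    np.set_printoptions(linewidth=220)
    print(w); print((L[138:172:2,232:282:2,2]*1000).round(0).astype(int))
    px=p["pixels"].astype(int)
    m=np.zeros(L.shape[:2],bool); m[130:180,230:284]=1
    col=(px[...,0]>2*px[...,1])&(px[...,0]>60) if w=="red" else (px[...,2]>1.6*px[...,0])&(px[...,2]>60)
    a=m&(L[...,2]>0.006)&(L[...,2]<.02); b=m&col&(abs(L[...,2])<.005)
    for nm,k in (("head",a),("plate",b)):
        q=L[k]*1000; print(nm,k.sum(),q.mean(0).round(2),np.percentile(q,2,axis=0).round(1),np.percentile(q,98,axis=0).round(1))
E
```

```text
red
[[                 -89                  -88                   -2                    0                    0                    0                   -1                    0                    0                    0
                    -1                    1                    0                    0                   -2                    1                    0                    0                    0                    0
                     0                    0                    0                   -4                  -85]
 [                 -89                  -89                   -3                    0                    0                    0                    0                    0                    0                    1
                     0                   -1                    0                    0                    1                   -1                    0                   -1                    0                    0
                     1                    1                    1                   -3                  -88]
 [                 -89          
[... 16618 characters left out ...]
                 -211                   -3                   -1                    0                    0                   -1                   -1                    0                    0
                     0                    1                    0                    0                    0                    0                    0                    1                   -2                    2
                     1                    0                   -2                 -212                 -212]]
head 288 [ 3.13 -0.15 11.85] [-2.7 -5.5  7.5] [ 9.1  6.  14.2]
plate 367 [-4.   -0.6   1.29] [-15.8  -6.7  -0.1] [12.6  7.4  3. ]<stdin>:6: RuntimeWarning: invalid value encountered in cast
```

```bash
cat >> h.py <<'E'
OFF={"blue":[0.0047,-0.0003],"red":[-0.0045,0.0001]}
def tgt(w,h,off=None,ang=0):
    f,ux,ty,n=wf(w); o=OFF[w] if off is None else off
    return f+ux*o[0]+ty*o[1]+n*(0.041+h)
def loc(w):
    s=robot.state(); f,ux,ty,n=wf(w); B=np.c_[ux,ty,n]
    d=(s["position"]-f)@B; d[2]-=.041
    return d*1000, s["force"]@B, s["t"], s["moment"]@B
def rep(w,tag=""):
    d,F,t,M=loc(w); print(tag,"pos",d.round(2),"F",F.round(2),"M",M.round(3),"t",round(t,2)); return d,F
E
python3 - <<'E'
from h import *
w="blue"
rep(w,"0")
robot.move_linear(tgt(w,0.03),rot=tool(w),speed=0.1); rep(w,"a")
robot.pause(0.3); rep(w,"b")
robot.move_linear(tgt(w,0.018),speed=0.05); robot.pause(0.2); rep(w,"c")
p=cam("wrist"); save(p,"v3.png",(196,120,316,240),5)
E
```

```text
0 pos [ 0.13 33.55 47.93] F [ 0.62  0.31 -1.29] M [ 0.182  0.017 -0.03 ] t 11.03
a pos [ 4.57 -0.99 29.85] F [ 0.42  0.44 -0.38] M [0.246 0.028 0.015] t 11.58
b pos [ 4.79  0.16 30.24] F [ 0.18  0.41 -1.59] M [0.209 0.026 0.023] t 11.88
c pos [ 4.82 -0.32 18.19] F [-0.08 -0.89 -0.61] M [ 0.249 -0.017  0.002] t 12.47
```

View pics/v3.png

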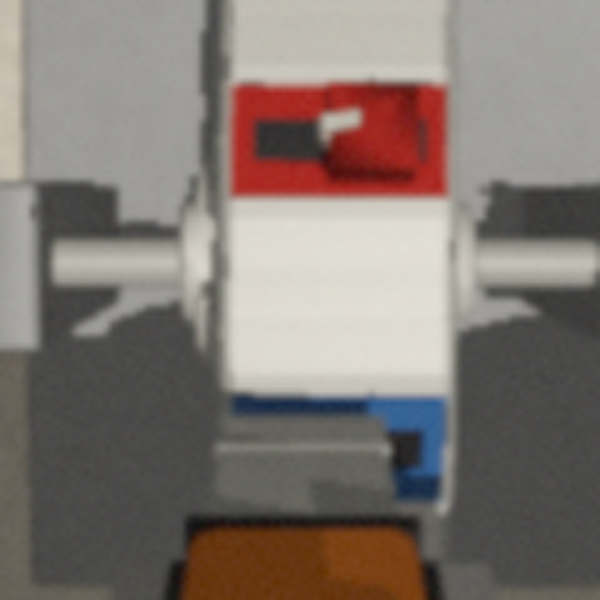

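```bash
cat >> h.py <<'E'
def descend(w,h0,h1,step=0.001,off=None,lim=3.0,v=0.03,pause=0.06):
    """lower until force along n rises by lim over baseline; returns reached h"""
    robot.pause(0.15); base=np.mean([loc(w)[1] for _ in range(1)],axis=0)
    h=h0
    while h>h1+1e-6:
        h-=step; robot.move_linear(tgt(w,h,off),speed=v); robot.pause(pause)
        d,F,t,M=loc(w); dF=F-base
        print("h %.1f"%(h*1e3),"pos",d.round(2),"dF",dF.round(2),"M",M.round(3),round(t,2))
        if abs(dF[2])>lim or np.hypot(*dF[:2])>lim+1: print("contact"); break
    return h
E
python3 - <<'E'
from h import *
descend("blue",0.018,0.0035)
E
```

```text
h 17.0 pos [ 4.67 -0.29 16.96] dF [-0.57  0.01 -0.15] M [ 0.182  0.006 -0.064] 12.98
h 16.0 pos [ 4.67 -0.28 15.97] dF [-0.74  0.64  0.35] M [ 0.211 -0.021  0.018] 13.29
h 15.0 pos [ 4.67 -0.29 14.96] dF [-0.33  0.12 -0.75] M [ 0.258 -0.014 -0.027] 13.6
h 14.0 pos [ 4.68 -0.28 13.96] dF [-0.27  0.77  0.25] M [ 0.214  0.028 -0.006] 13.91
h 13.0 pos [ 4.68 -0.29 13.01] dF [-0.41  0.67  0.2 ] M [ 0.227  0.043 -0.012] 14.22
h 12.0 pos [ 4.68 -0.3  11.97] dF [-0.91  0.45 -0.4 ] M [ 0.279  0.045 -0.046] 14.53
h 11.0 pos [ 4.68 -0.31 10.95] dF [-0.89  1.02 -0.76] M [ 0.27  -0.035 -0.032] 14.83
h 10.0 pos [ 4.69 -0.29  9.97] dF [-1.24  0.14  0.01] M [ 0.237 -0.012 -0.001] 15.14
h 9.0 pos [ 4.67 -0.26  8.96] dF [-1.05  0.27  0.21] M [0.231 0.046 0.04 ] 15.45
h 8.0 pos [ 4.66 -0.31  7.97] dF [-0.22  0.44 -0.56] M [0.208 0.019 0.029] 15.76
h 7.0 pos [ 4.67 -0.3   6.96] dF [-0.86  0.15 -0.23] M [ 0.212 -0.017  0.06 ] 16.07
h 6.0 pos [ 4.67 -0.32  5.94] dF [-1.   -0.15 -0.12] M [0.195 0.029 0.003] 16.38
h 5.0 pos [ 4.68 -0.29  4.97] dF [-0.76  0.55 -1.28] M [ 0.252 -0.052 -0.028] 16.68
h 4.0 pos [ 4.66 -0.32  3.97] dF [-1.48  0.56 -0.65] M [ 0.233 -0.015  0.002] 16.99
h 3.0 pos [ 4.68 -0.3   2.95] dF [-0.32  0.55 -0.63] M [ 0.219  0.002 -0.027] 17.3
```

```bash
cat >> h.py <<'E'
def turn(w,deg,n,lim=6.0):
    q=np.array(robot.state()["joint_positions"]); q0=q.copy()
    for i in range(1,n+1):
        t=q0.copy(); t[5]+=np.radians(deg)*i/n
        robot.movej(t); 
        d,F,tt,M=loc(w); print("ang %.0f"%(deg*i/n),"pos",d.round(2),"F",F.round(2),"Mz",M[2].round(3),round(tt,2))
        if np.linalg.norm(F)>lim: print("FORCE STOP"); return False
    return True
E
python3 - <<'E'
from h import *
turn("blue",108,9)
robot.pause(0.2); rep("blue","end")
E
```

```text
ang 12 pos [ 4.7  -0.18  2.96] F [-0.81  0.86 -1.2 ] Mz 0.001 17.62
ang 24 pos [4.57 0.23 2.9 ] F [ 0.37  2.68 -0.15] Mz 0.036 17.93
ang 36 pos [4.6  0.2  2.93] F [-0.58  3.67 -1.27] Mz 0.001 18.25
ang 48 pos [4.59 0.18 2.9 ] F [-0.94  4.25 -0.92] Mz -0.009 18.57
ang 60 pos [4.62 0.13 2.89] F [-0.63  4.92 -0.78] Mz -0.001 18.88
ang 72 pos [4.68 0.12 2.92] F [-0.11  5.16 -1.3 ] Mz 0.009 19.2
ang 84 pos [4.72 0.13 2.96] F [-0.88  5.57 -0.94] Mz -0.026 19.52
ang 96 pos [4.75 0.13 2.93] F [ 0.08  4.53 -1.7 ] Mz 0.074 19.83
ang 108 pos [4.77 0.12 2.93] F [-0.62  4.56 -1.23] Mz -0.016 20.15
end pos [4.81 0.12 2.95] F [-0.46  5.42 -1.11] M [1.56  0.032 0.037] t 20.35
```

```bash
python3 - <<'E'
from h import *
w="blue"
turn(w,-19,1); robot.pause(0.1); rep(w)
f,ux,ty,n=wf(w)
robot.move_linear(tgt(w,0.003,[0.0047,0.0005]),speed=0.03); robot.pause(.1); rep(w)
robot.move_linear(tgt(w,0.008,[0.0047,0.0005]),speed=0.04); rep(w)
robot.move_linear(tgt(w,0.03,[0.0047,0.0005]),speed=0.08); rep(w)
R=q2R(tool(w))
robot.move_pose(f+n*0.089+0.035*R[:,0],tool(w)); robot.pause(0.25)
p=cam("wrist"); np.save("v4.npy",p,allow_pickle=True); rep(w)
im=p["pixels"][:,:,::-1][70:200,196:316]; im=np.clip(im.astype(float)*1.4,0,255).astype(np.uint8)
cv2.imwrite("pics/v4.png",cv2.resize(im,None,fx=4.6,fy=4.6,interpolation=cv2.INTER_CUBIC))
W=cloud(p)
for w in ("red","blue"):
    f,ux,ty,n=wf(w); L=(W-f)@np.c_[ux,ty,n]
    a=(L[...,2]>0.009)&(L[...,2]<.02)&(abs(L[...,0])<.016)&(abs(L[...,1])<.012)
    q=L[a]*1000; pc=q[:,:2].astype(np.float32); print(w,a.sum(),q.mean(0).round(2),q.min(0).round(1),q.max(0).round(1),cv2.minAreaRect(pc))
E
```

```text
ang -19 pos [ 5.21 -0.8   3.14] F [-0.5  -0.34 -0.96] Mz -0.034 20.77
 pos [ 4.84 -0.73  3.01] F [ 0.11 -0.11 -0.68] M [0.21  0.018 0.003] t 20.87
 pos [4.59 0.3  2.93] F [ 0.24  0.94 -1.02] M [ 0.196 -0.019 -0.037] t 21.22
 pos [5.01 0.5  8.47] F [ 0.25 -0.4  -0.6 ] M [ 0.177 -0.012 -0.062] t 21.49
 pos [ 4.95  0.54 30.22] F [-0.83  0.23 -0.81] M [ 0.266 -0.01   0.008] t 21.92
 pos [-2.000e-02  3.493e+01  4.797e+01] F [-0.17  0.43 -0.58] M [ 0.219 -0.014  0.024] t 23.54
red 264 [-5.93  2.07 11.83] [-11.5  -4.4   9. ] [ 0.1  7.8 14.6] ((-5.674135684967041, 1.6767010688781738), (12.134647369384766, 11.61412525177002), 89.4644775390625)
blue 270 [ 3.01  0.08 12.05] [-2.8 -5.7  9.1] [ 9.   6.1 14.9] ((3.1379921436309814, 0.1930994987487793), (11.823531150817871, 11.817611694335938), 0.04999298229813576)
```

View pics/v4.png

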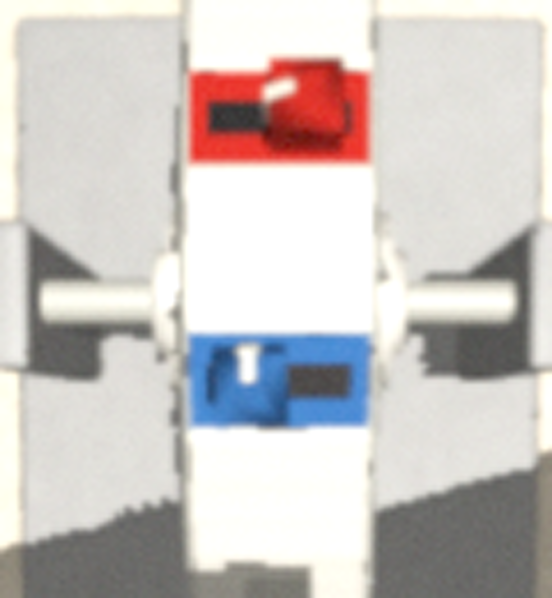

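```bash
cat >> h.py <<'E'
def rect(p,w,c,h=0.010,half=0.011,k=16):
    """orthorectified patch: right=-ux... image right = tool z(-ux), down = +ty, centre c (m, apparent)"""
    f,ux,ty,n=wf(w); N=int(2*half*1000*k); g=(np.arange(N)/k/1000-half)
    A,B=np.meshgrid(g,g)
    X=f+ (c[0]-A)[...,None]*ux+(c[1]+B)[...,None]*ty+h*n
    uv=proj(p,X.reshape(-1,3)).reshape(N,N,2).astype(np.float32)
    return cv2.remap(p["pixels"][:,:,::-1].copy(),uv[...,0],uv[...,1],cv2.INTER_CUBIC)
def ang(p,w,h=(.0085,.012)):
    W=cloud(p); f,ux,ty,n=wf(w); L=(W-f)@np.c_[ux,ty,n]
    a=(L[...,2]>0.007)&(L[...,2]<.02)&(abs(L[...,0])<.016)&(abs(L[...,1])<.012)
    return L[a]
E
python3 - <<'E'
from h import *
a=np.load("v_blue.npy",allow_pickle=True).item(); b=np.load("v4.npy",allow_pickle=True).item()
ims=[rect(a,"blue",(.0031,.0)),rect(b,"blue",(.0031,.0))]
for i in ims:
    N=i.shape[0]; c=N//2; r=96; cv2.rectangle(i,(c-r,c-r),(c+r,c+r),(0,255,0),1)
cv2.imwrite("pics/r1.png",np.hstack([np.clip(i*1.5,0,255).astype(np.uint8) for i in ims]))
E
```

```text
(no output)
```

View pics/r1.png

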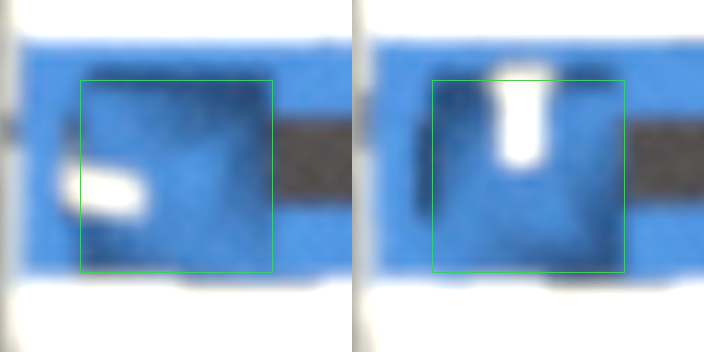

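```bash
python3 - <<'E'
from h import *
w="red"; f,ux,ty,n=wf(w); R=q2R(tool(w))
robot.move_pose(f+n*0.089+0.035*R[:,0],tool(w)); robot.pause(0.4); rep(w)
p=cam("wrist"); np.save("v5.npy",p,allow_pickle=True)
b=np.load("v4.npy",allow_pickle=True).item()
for P,w in((p,"red"),(b,"blue")):
    q=ang(P,w)*1000; print(w,q.mean(0).round(2),np.percentile(q,3,axis=0).round(1),np.percentile(q,97,axis=0).round(1), q[q[:,2]>10].mean(0).round(2))
i=rect(p,"red",(-.006,.0)); N=i.shape[0]; c=N//2; r=96; cv2.rectangle(i,(c-r,c-r),(c+r,c+r),(0,255,0),1)
j=rect(b,"blue",(.0031,.0)); cv2.rectangle(j,(c-r,c-r),(c+r,c+r),(0,255,0),1)
cv2.imwrite("pics/r2.png",np.clip(np.hstack([i*1.5,j*1.5]),0,255).astype(np.uint8))
E
```

```text
pos [-2.000e-02  3.617e+01  4.770e+01] F [-0.49 -0.13 -2.01] M [-0.197  0.014  0.007] t 24.46
red [-5.97  0.35 11.82] [-11.5  -5.2   9.2] [-0.5  6.6 14. ] [-6.02  0.55 12.02]
blue [ 3.05 -0.17 11.88] [-2.8 -5.6  8.5] [ 8.9  6.  14.2] [ 3.02  0.2  12.13]
```

View pics/r2.png

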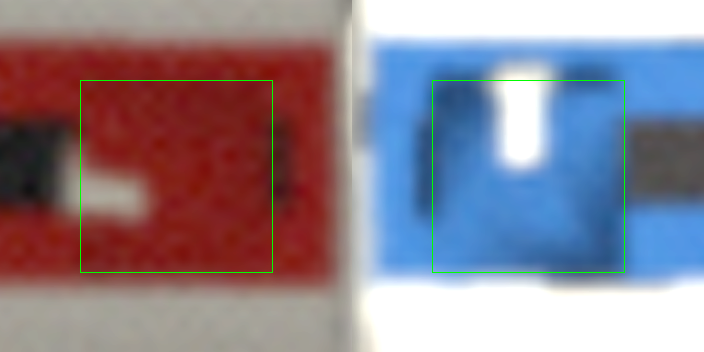

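```bash
python3 - <<'E'
from h import *
w="red"; off=[-0.0044,0.0006]
robot.move_linear(tgt(w,0.018,off),rot=tool(w),speed=0.08); robot.pause(0.3); rep(w)
h=descend(w,0.018,0.0035,off=off)
E
```

```text
pos [-4.2   0.84 18.32] F [-0.61 -0.05 -0.88] M [-0.156  0.015  0.011] t 25.53
h 17.0 pos [-4.43  0.64 16.94] dF [-0.06  0.18 -0.63] M [-0.266 -0.001  0.038] 25.99
h 16.0 pos [-4.43  0.58 15.96] dF [-0.13  0.37 -0.3 ] M [-0.256 -0.022  0.009] 26.3
h 15.0 pos [-4.41  0.61 14.96] dF [0.35 0.02 0.71] M [-0.232  0.002 -0.005] 26.61
h 14.0 pos [-4.45  0.61 13.95] dF [-0.8  -0.34  0.32] M [-0.185  0.02   0.001] 26.92
h 13.0 pos [-4.42  0.61 12.96] dF [-0.11  0.21  0.17] M [-0.206 -0.018  0.04 ] 27.23
h 12.0 pos [-4.42  0.61 11.96] dF [-0.42  0.76  0.76] M [-0.216 -0.005  0.024] 27.53
h 11.0 pos [-4.43  0.61 10.95] dF [ 0.21 -0.08 -0.21] M [-0.289  0.045  0.001] 27.84
h 10.0 pos [-4.42  0.61  9.95] dF [-0.52  0.42  0.13] M [-0.262 -0.026 -0.001] 28.15
h 9.0 pos [-4.43  0.62  8.96] dF [-0.71  0.15  0.44] M [-0.23  -0.042  0.033] 28.46
h 8.0 pos [-4.43  0.59  7.97] dF [ 0.13 -0.02  0.1 ] M [-0.246 -0.055 -0.039] 28.77
h 7.0 pos [-4.45  0.62  6.94] dF [ 0.39  0.46 -0.29] M [-0.228  0.014  0.029] 29.07
h 6.0 pos [-4.41  0.59  5.95] dF [ 0.07  0.34 -0.7 ] M [-0.228 -0.017  0.011] 29.38
h 5.0 pos [-4.43  0.6   4.94] dF [0.88 0.55 0.62] M [-0.229 -0.023 -0.017] 29.69
h 4.0 pos [-4.4   0.6   3.96] dF [-0.49  0.38 -0.42] M [-0.196  0.006  0.032] 30.0
h 3.0 pos [-4.41  0.62  2.96] dF [-0.25 -0.24 -0.28] M [-0.166  0.022  0.   ] 30.31
```

```bash
python3 - <<'E'
from h import *
w="red"; print(robot.state()["joint_positions"][5])
ok=turn(w,198,15,lim=8)
robot.pause(.15); rep(w,"end")
E
```

```text
-1.8107430847608779
ang 13 pos [-4.39  0.61  2.99] F [ 0.45 -0.03 -1.07] Mz -0.031 30.64
ang 26 pos [-4.44  0.56  2.98] F [ 0.72 -0.17 -2.42] Mz 0.038 30.98
ang 40 pos [-4.43  0.59  2.96] F [-0.18 -0.73 -0.81] Mz -0.007 31.31
ang 53 pos [-4.39  0.59  2.98] F [ 0.41 -1.12  0.3 ] Mz -0.01 31.64
ang 66 pos [-4.36  0.61  2.96] F [ 0.09 -0.6  -0.92] Mz 0.003 31.98
ang 79 pos [-4.35  0.62  2.97] F [-0.16 -0.59 -0.88] Mz 0.062 32.31
ang 92 pos [-4.3   0.62  2.99] F [ 0.32 -0.29 -0.84] Mz 0.063 32.64
ang 106 pos [-4.31  0.62  2.98] F [ 0.99  0.33 -1.92] Mz -0.005 32.98
ang 119 pos [-4.29  0.6   2.99] F [ 0.86 -0.88 -1.9 ] Mz 0.014 33.31
ang 132 pos [-4.28  0.59  2.99] F [ 0.37 -0.77 -1.48] Mz 0.057 33.64
ang 145 pos [-4.25  0.57  3.  ] F [ 1.07 -0.09 -0.83] Mz -0.038 33.98
ang 158 pos [-4.26  0.53  2.98] F [ 1.63 -0.66 -0.63] Mz -0.007 34.31
ang 172 pos [-4.28  0.55  2.99] F [ 1.29 -1.39 -1.16] Mz 0.012 34.64
ang 185 pos [-4.26  0.52  3.01] F [ 0.99 -0.16 -0.95] Mz -0.007 34.98
ang 198 pos [-4.27  0.51  3.01] F [ 2.04 -1.34 -1.33] Mz 0.063 35.31
end pos [-4.3   0.51  2.99] F [ 2.47 -1.3  -1.95] M [-0.479 -0.502 -0.039] t 35.46
```

```bash
python3 - <<'E'
from h import *
w="red"; off=[-0.0044,0.0006]
turn(w,-17,1); robot.pause(0.15); rep(w)
robot.move_linear(tgt(w,0.008,off),speed=0.03); rep(w)
robot.move_linear(tgt(w,0.03,off),speed=0.08); rep(w)
f,ux,ty,n=wf(w); R=q2R(tool(w))
robot.move_linear(tgt(w,0.05,off),speed=0.15)
robot.move_pose(f+n*0.089+0.035*R[:,0],tool(w)); robot.pause(0.4); rep(w)
p=cam("wrist"); np.save("v6.npy",p,allow_pickle=True); save(p,"v6.png")
i=rect(p,"red",(-.006,.0003)); N=i.shape[0]; c=N//2; r=96; cv2.rectangle(i,(c-r,c-r),(c+r,c+r),(0,255,0),1)
cv2.imwrite("pics/r3.png",np.clip(i*1.6,0,255).astype(np.uint8))
t=cam("top"); save(t,"t6.png",(230,150,280,220),8)
E
```

```text
ang -17 pos [-4.96  0.81  2.84] F [-0.45 -0.05 -1.56] Mz -0.008 35.85
 pos [-4.6   0.65  2.92] F [-0.96 -1.   -0.99] M [-0.203  0.022 -0.038] t 36.0
 pos [-4.18  0.6   8.39] F [ 0.7   0.27 -0.61] M [-0.186  0.008 -0.008] t 36.32
 pos [-4.11  0.51 30.25] F [ 1.2  -0.3  -0.87] M [-0.243  0.038  0.062] t 36.74
 pos [4.000e-02 3.497e+01 4.801e+01] F [-0.13 -1.19 -0.5 ] M [-0.239  0.025  0.032] t 40.03
```

View pics/r3.png

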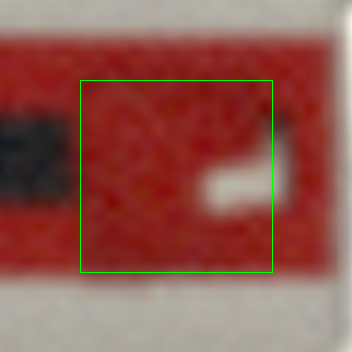

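View pics/v6.png

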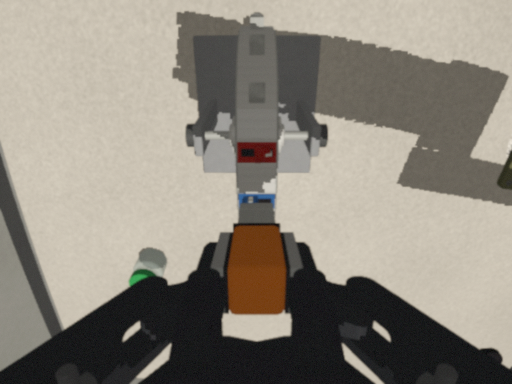

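```bash
python3 - <<'E'
from h import *
ims=[]
for w,c in (("red",(-.006,.0003)),("blue",(.0031,0))):
    f,ux,ty,n=wf(w); R=q2R(tool(w))
    robot.move_linear(f+n*(0.041+.03)+0.074*R[:,0]+ux*c[0],rot=tool(w),speed=0.12); robot.pause(0.35); rep(w)
    p=cam("wrist"); np.save("x_%s.npy"%w,p,allow_pickle=True)
    i=rect(p,w,c); N=i.shape[0]; k=N//2; r=96; cv2.rectangle(i,(k-r,k-r),(k+r,k+r),(0,255,0),1)
    ims.append(np.clip(i*(2.2 if w=="red" else 1.3),0,255).astype(np.uint8))
    q=ang(p,w)*1000; print(q.mean(0))
cv2.imwrite("pics/r4.png",np.hstack(ims))
E
```

```text
pos [-5.84 73.56 30.15] F [ 0.45 -0.98 -0.72] M [-0.237 -0.01   0.027] t 40.99
[-6.11249539  0.64815219 11.81758508]
 pos [ 3.19 73.03 30.18] F [-0.16  0.76 -0.61] M [0.207 0.002 0.034] t 42.18
[ 3.02627775  0.36669828 11.99557182]
```

View pics/r4.png

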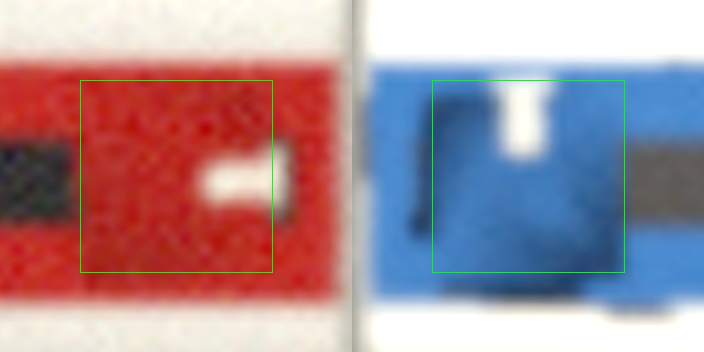

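```bash
python3 - <<'E'
from h import *
a=np.radians(190); q=ori([np.cos(a),np.sin(a),0]); B=np.array([0.4743,-0.2975])
s=robot.state()["position"]; robot.move_linear([s[0],s[1],0.34],speed=0.2)
robot.move_pose([*B,0.30],q)
robot.move_linear([*B,0.10],speed=0.15); robot.pause(0.4)
s=robot.state(); print(s["position"],s["force"],s["t"])
p=cam("wrist"); save(p,"b1.png",(186,130,326,240),5)
E
```

```text
[ 0.47439355 -0.29758128  0.1002101 ] [-0.33848605  0.18256601 -0.84312429] 46.0833
```

View pics/b1.png

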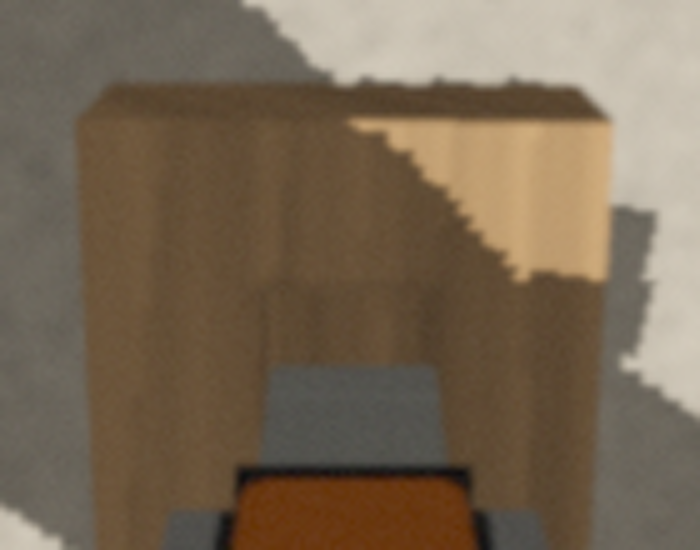

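```bash
python3 - <<'E'
from h import *
B=np.array([0.4743,-0.2975])
base=robot.state()["force"]
for z in [0.08,0.075,0.070,0.066,0.062,0.058,0.055,0.052,0.050,0.048,0.047]:
    robot.move_linear([*B,z],speed=0.05); robot.pause(0.05)
    s=robot.state(); dF=s["force"]-base; print(z,s["position"].round(4),dF.round(2))
    if np.linalg.norm(dF)>5: print("STOP"); break
print(s["t"])
E
```

```text
0.08 [ 0.4743 -0.2975  0.0799] [-0.   -0.07  0.64]
0.075 [ 0.4742 -0.2974  0.0749] [0.43 1.05 0.46]
0.07 [ 0.4741 -0.2974  0.0698] [-0.34 -0.35  0.79]
0.066 [ 0.4742 -0.2974  0.0658] [ 0.73 -0.19  0.67]
0.062 [ 0.4741 -0.2974  0.0618] [-0.25  0.8   0.31]
0.058 [ 0.4742 -0.2974  0.0578] [ 0.63  0.65 -0.05]
0.055 [ 0.4742 -0.2974  0.0549] [-0.48  0.12  0.56]
0.052 [ 0.4742 -0.2974  0.0519] [ 0.82  0.84 -0.33]
0.05 [ 0.4742 -0.2975  0.0499] [0.12 0.06 0.28]
0.048 [ 0.4742 -0.2975  0.0479] [0.62 1.75 0.09]
0.047 [ 0.4745 -0.2976  0.0473] [-0.42  0.89  2.61]
49.7333
```

```bash
python3 - <<'E'
from h import *
B=np.array([0.4743,-0.2975])
set_gripper(1.0); robot.pause(0.3)
robot.move_linear([*B,0.18],speed=0.1)
robot.pause(0.5)
p=cam("wrist"); save(p,"f1.png",(156,80,356,230),4); 
for l in ("driver",):
    r=nets.masks_of(p,l)[0]; W=cloud(p); q=W[r["mask"]&np.isfinite(W[...,2])]; t=q[q[:,2]>.08]; print(r["p"],t.mean(0),np.percentile(t,2,axis=0),np.percentile(t,98,axis=0))
t=cam("scene"); save(t,"f2.png",(100,140,420,330),2)
s=robot.state(); print(s["force"],s["finger_gap"],s["t"])
W=cloud(t)
for l in ("bin","bottle","jar"):
    for r in nets.masks_of(t,l)[:1]:
        q=W[r["mask"]&np.isfinite(W[...,2])]; print(l,np.median(q,0).round(3))
E
```

```text
Traceback (most recent call last):
IndexError: list index out of range
```

View pics/f1.png

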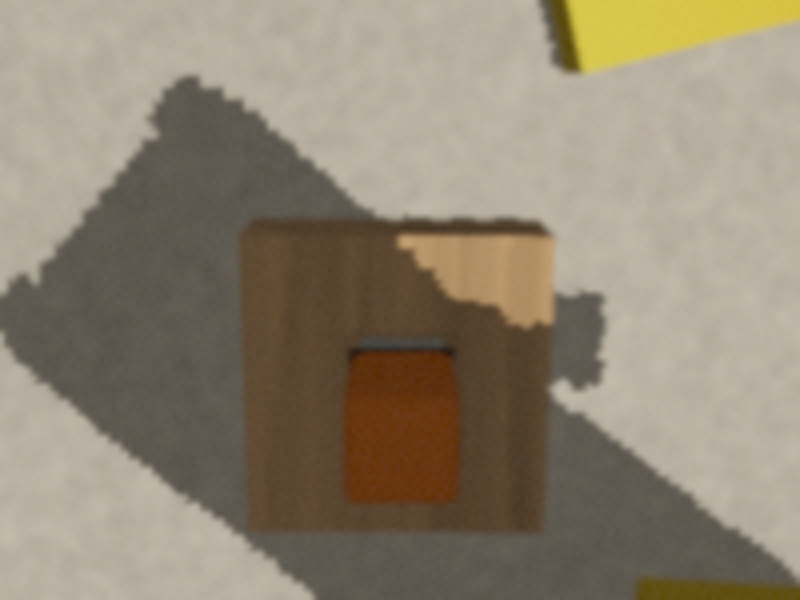

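```bash
python3 - <<'E'
from h import *
p=cam("wrist"); W=cloud(p)
m=(abs(W[...,0]-.4745)<.03)&(abs(W[...,1]+.297)<.03)&(W[...,2]>.08)&(W[...,2]<.1); t=W[m]; print(m.sum(),np.percentile(t,2,axis=0),np.percentile(t,98,axis=0),t.mean(0))
t=cam("scene"); save(t,"f2.png",(100,140,420,330),2)
W=cloud(t)
for l in ("bin","bottle","jar"):
    for r in nets.masks_of(t,l)[:1]:
        q=W[r["mask"]&np.isfinite(W[...,2])]; print(l,np.median(q,0).round(3))
s=robot.state(); print(s["force"],s["finger_gap"],s["t"])
E
```

```text
821 [ 0.46155896 -0.31003828  0.08130493] [ 0.48471735 -0.28659256  0.08770538] [ 0.47326369 -0.29878339  0.08601114]
bin [0.469 0.297 0.026]
bottle [ 0.686 -0.298  0.113]
jar [0.717 0.301 0.049]
[ 0.29100232 -0.66567891  0.57500598] 1.0012403312844846 52.9917
```

View pics/f2.png

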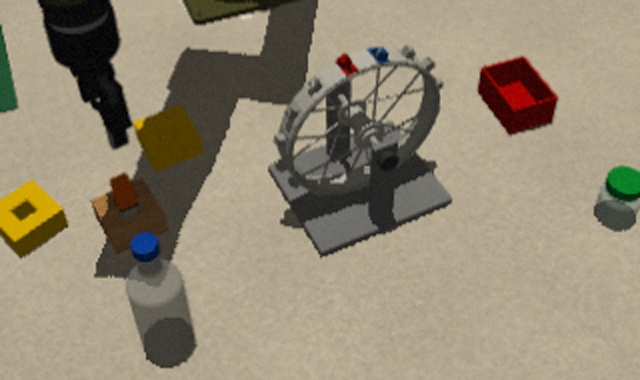

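The driver stands upright in the wooden block, seen at (125,195) in the enlarged scene picture. Its top is at z = 0.086, the same as at the start. The bin, bottle and jar have not moved. I'm handing the job in.

```bash
python3 - <<'E'
from plant import robot
print(robot.finish_job())
E
```

```text
the job is handed in; nothing more can be done
None
```

I turned the blue nipple one quarter turn clockwise and the red one two quarter turns, then stood the driver back in the wooden block and released it. The job was handed in at about 53 s of the 72 s allowed.

- **Nipples:** the wrist camera had a sideways bias of about 1.6 mm, so I corrected for it using the driver's own mouth in the same pictures. That put blue about +4.7 mm and red about −4.4 mm off nominal along the axle. The driver went onto both with no contact force above sensor noise.
- **Forces while turning:** blue saw about 5 N sideways because the driver sat slightly off centre. Red stayed at or below about 3 N.
- **Angles:** I checked each nipple with the camera directly above it. Both heads look square to the rim, and the dashes have moved 90° and 180°, within about 3° by eye. An earlier oblique view of red suggested it was about 10° short. I put that down to perspective, because the overhead view did not show it.
- **End state:** the driver is upright in its hole with its top at 0.086 m, as at the start. The gripper is open and clear, and the bin, bottle and jar readings differ by about 1 mm from the first ones. The driver network missed the driver in the last wrist picture, so I confirmed it from depth and by eye instead.

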